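Sweep blue screw caps through the gate into the collecting slot

ROBOT

A 7-joint arm with a two-finger parallel gripper is mounted at the origin on the work surface. World frame = base frame: x ahead of the robot, y to its left, z up, the work surface at z = 0. Lengths are in m, angles in rad, forces in N, time in s.
With the tool pointing down it reaches from about 0.4 to 0.85 m from the base axis. Payload 6.9 kg.
Tool frame: the origin (TCP) lies on the centre line of the jaws, within the pads' length; the fingertips stand 14 mm ahead of it and the grasp point (between the pads) lies 5 mm behind it; z points along the fingers, x is the direction in which the jaws open and shut, and the axes are right-handed (so a half turn about z gives the same grasp; the last joint's range is limited). The gripper opens to 85 mm and grips with 20 to 120 N. Pads are 22 mm wide; open, the fingers measure 114 mm over their backs; the gripper's body (76 mm by 85 mm) begins 54 mm behind the grasp point. The pads swing forward as they close: fully open they stand 13 mm farther back than shut.
Start: joints at [1.399, 0.507, -0.238, 1.5, 0.126, 1.149, -0.155], TCP at [0.171, -0.601, 0.218] pointing down, gripper open.
Joint ranges: [-3.08, 3.08], [-0.24, 2.05], [-1.43, 1.35], [0, 2.5], [-1.52, 4.66], [0.17, 1.96], [-2.89, 2.89]. Speed limits (rad/s): [2.39, 2.39, 3.14, 3.14, 3.14, 3.14, 3.14].

INTERFACE

Orientations are given as a rotation vector (axis times angle).
In Python, from cell import r gives the robot as it stands.
- The arm moves only by the shell command python3 -m crank 'ROWS'. ROWS is JSON, a list of rows, each a list of 7 numbers: the shift along the tool's x, y, z in units of 40 mm (1.0 is 40 mm), then the turn, a rotation vector about the tool's x, y, z in units of 6 degrees (1.0 is 6 degrees), then the opening, from 0 (shut) to 1 (fully open). A call has 1 to 20 rows; each row shifts and turns the commanded pose from where the row before left it, along the tool's axes as they then stand; what a row does not reach is not made up. A row lasts 1/8 s, in which the tool goes at most 62.5 mm and 10.7 degrees, less where a joint would pass 70% of its speed; a pose out of reach is approached as far as the arm can. A call is refused whole if a number of a shift passes 1 or a number of a turn 1, either way. A call with a gripper value outside its range is refused whole. The fingers move at their own pace and stop on an object; the grip force is fixed at half the most. Time passes only in rows, so rows that do not move let the fingers close. It gives the time, the measured TCP pose, the force and the opening at its end, in the units of the state.
- r.sense(): the state, without advancing time (a new reading comes with each control period).
- r.grab_frame(name): name is "scene" or "top" or "wrist"; returns (picture, depth): 420x560x3 uint8, red, green, blue; 420x560 float32, m along the optical axis (not along the pixel's ray), 0 where there is no reading.
- r.camera_params(name): a dict with "intrinsics" (3x3 intrinsics, pixels), "dist_coeffs" ([k1, k2, p1, p2, k3] as OpenCV has them; the pictures are not rectified), "eye" and "attitude" of the camera in the world; the wrist camera has in their place "hand_eye" (4x4, takes a point from camera to tool coordinates, whose origin is the TCP and whose axes are the tool frame's). Camera axes: x right, y up, looking along -z (the intrinsics and any distortion apply to the point x, -y, -z); pixel columns grow to the right and rows downward; lengths in m; the calibration is good to about 2 mm. A picture is of the moment at which its call begins: read the wrist's pose just before it. camera_params takes no time and is no camera call.
- r.close_job(): hands the job in, once; it reports no verdict.
The state is a dict: "clock": time; "joints": joint angles; "qd": joint speeds; "joint_efforts": joint torques, N m; "ee_pos": TCP position; "ee_rot": TCP orientation; "wrist_force": force on the tool from outside, world axes, zero at the start; "wrist_torque": the same for the moment, N m; "gripper_width": finger opening in m.
Only numpy, scipy, OpenCV 4.12 (cv2) and the standard library are available. Lean on these libraries where they do the work, as an engineer would, in place of code of your own. Each camera call takes 0.05 s, during which the arm holds its last target.

TASK

Sweep the three blue caps across the sorting tray with the fingertips, one at a time and in any order, through the gap between the two yellow posts so that each drops into the collecting slot behind it. Only push the caps gently along the tray floor, never pinch or pick one up; leave the red cap and the two little containers standing on the tray where they are, and do not disturb anything else on the bench.

Things in the scene. Friction and masses are not known exactly. Their poses are not given: they have to be found in the camera images.
- tray: green sorting tray fixed to the bench, with a white floor 85 mm above the bench. Origin: at bench level under the middle of the floor; z up, +y towards the gate, x across. The floor spans x -140..140 mm, y -100..100 mm; a green rim 22 mm high and 6 mm thick stands round it (top 107 mm above the bench). The rim of the +y side is broken at x = 0 by the gate. Beyond the gate the floor ends at y = 100 mm and drops straight into the slot
- gate (a point): middle of the gate at floor height (tray x 0, y 103, z 85 mm): a clear gap of 42 mm between two round yellow posts of 12 mm diameter, 30 mm high, whose axes lie at tray x -27 and 27 mm, y 103 mm; the posts reach 3 mm inside the rim's inner face. A cap tips into the slot by itself once its centre is well past the floor's end at y = 100 mm, 3 mm before this point
- slot (a point): middle of the bottom of the collecting slot, an open pocket with a black bottom 79 mm below the tray floor, 110 mm (tray x) by 60 mm (tray y 100..160 mm); its green outer walls are 100 mm high above the bench
- cap_a: blue ribbed plastic screw cap, 28 mm diameter, 15 mm high, 10 to 18 g, lying flat on the white tray floor (one of three alike, to be swept into the slot); its origin is at its centre, 7.5 mm above its underside, z along its axis
- cap_b: blue ribbed plastic screw cap, 28 mm diameter, 15 mm high, 10 to 18 g, lying flat on the white tray floor (one of three alike, to be swept into the slot); its origin is at its centre, 7.5 mm above its underside, z along its axis
- cap_c: blue ribbed plastic screw cap, 28 mm diameter, 15 mm high, 10 to 18 g, lying flat on the white tray floor (one of three alike, to be swept into the slot); its origin is at its centre, 7.5 mm above its underside, z along its axis
- cap_red: red cap of the same shape and size, lying flat among the blue ones; it must stay where it is; its origin is at its centre
- vial: small amber bottle with black cap, 28 mm diameter, 50 mm high, standing loose on the tray floor in one of the two corners beside the gate; leave it standing; origin at the centre of its underside
- jar: small orange jar with black lid, 34 mm diameter, 42 mm high, standing loose on the tray floor in the other corner beside the gate; leave it standing; origin at the centre of its underside
- reagent: clear bottle with white cap on the bench, 56 mm diameter, 120 mm high; leave alone; origin at the centre of its underside
- tipbox: green box with orange top on the bench, 85 x 125 mm, 68 mm high; leave alone; origin at the centre of its underside
- wellrack: flat blue rack on the bench, 125 x 85 mm, 26 mm high; leave alone; origin at the centre of its underside
- tuberack: green rack with four white-capped tubes on the bench, 70 x 130 mm, 103 mm high over the caps; leave alone; origin at the centre of its underside

How it is judged:
On the way, in this order (a step that is already met when the one before it is completed fails the run):
1. one blue cap is in the slot, alone (((z of cap_a in the frame of tray below 0.075 m and y of cap_a in the frame of tray between 0.098 and 0.165 m and x of cap_a in the frame of tray between -0.06 and 0.06 m) or (z of cap_b in the frame of tray below 0.075 m and y of cap_b in the frame of tray between 0.098 and 0.165 m and x of cap_b in the frame of tray between -0.06 and 0.06 m) or (z of cap_c in the frame of tray below 0.075 m and y of cap_c in the frame of tray between 0.098 and 0.165 m and x of cap_c in the frame of tray between -0.06 and 0.06 m))), for 0.2 s.
2. a second blue cap has followed it ((((z of cap_a in the frame of tray below 0.075 m and y of cap_a in the frame of tray between 0.098 and 0.165 m and x of cap_a in the frame of tray between -0.06 and 0.06 m) and (z of cap_b in the frame of tray below 0.075 m and y of cap_b in the frame of tray between 0.098 and 0.165 m and x of cap_b in the frame of tray between -0.06 and 0.06 m)) or ((z of cap_a in the frame of tray below 0.075 m and y of cap_a in the frame of tray between 0.098 and 0.165 m and x of cap_a in the frame of tray between -0.06 and 0.06 m) and (z of cap_c in the frame of tray below 0.075 m and y of cap_c in the frame of tray between 0.098 and 0.165 m and x of cap_c in the frame of tray between -0.06 and 0.06 m)) or ((z of cap_b in the frame of tray below 0.075 m and y of cap_b in the frame of tray between 0.098 and 0.165 m and x of cap_b in the frame of tray between -0.06 and 0.06 m) and (z of cap_c in the frame of tray below 0.075 m and y of cap_c in the frame of tray between 0.098 and 0.165 m and x of cap_c in the frame of tray between -0.06 and 0.06 m)))), for 0.2 s.
3. the third blue cap has followed (z of each of cap_a, cap_b, cap_c in the frame of tray below 0.075 m and y of cap_a in the frame of tray between 0.098 and 0.165 m and x of cap_a in the frame of tray between -0.06 and 0.06 m and y of cap_b in the frame of tray between 0.098 and 0.165 m and x of cap_b in the frame of tray between -0.06 and 0.06 m and y of cap_c in the frame of tray between 0.098 and 0.165 m and x of cap_c in the frame of tray between -0.06 and 0.06 m), for 0.2 s.
At the end, for the whole second after the job is handed in: All three blue caps lie in the collecting slot, their centres at least 10 mm below the tray floor and inside its walls; the red cap, the vial and the jar are within 15 mm of where they began, vial and jar upright to 0.2 rad (all of step 3 and distance of each of cap_red, vial, jar from where it was at the start of the episode below 0.015 m and angle between each of vial, jar's own z axis and vertical below 0.2 rad); the robot touches nothing.
It fails at once if a cap is picked up (its centre more than 102 mm above the bench, 9.5 mm higher than when it lies on the tray floor) (height (world z) of any of cap_a, cap_b, cap_c, cap_red above 0.102 m).
It fails at once if a cap is pinched or pressed hard (fingers on it with over 15 N) (contact force between any of cap_a, cap_b, cap_c, cap_red and the fingers above 15 N).
It fails at once if the red cap is moved more than 15 mm (distance of cap_red from where it was at the start of the episode above 0.015 m).
It fails at once if the vial or the jar is moved more than 15 mm or tipped (distance of any of vial, jar from where it was at the start of the episode above 0.015 m or angle between any of vial, jar's own z axis and vertical above 0.3 rad).
It fails at once if something else on the bench is moved more than 20 mm (distance of any of reagent, tipbox, wellrack, tuberack from where it was at the start of the episode above 0.02 m).
It also fails if it takes over 64 s, if anything falls off the work surface, if the arm or the gripper's body presses on something with over 40 N, if the wrist force passes 120 N, or if a joint passes its speed limit or range.

## Working session

There is one attempt and no reset: what is moved stays moved. The work goes in short steps, Python scripts to look and compute and a shell command to move; the robot and the scene stay as the last step left them, time stands still between calls to the robot, and variables do not carry over. Pictures are saved under pics/ and viewed, and the job is handed in when it is done.

```bash
mkdir -p pics; ls; python3 - <<'E'
from cell import r
import cv2
s=r.sense(); print(s)
for n in ["top","scene","wrist"]:
    im,d=r.grab_frame(n); cv2.imwrite(f"pics/{n}0.png",im[:,:,::-1])
    print(n,r.camera_params(n))
    import numpy as np; np.savez(f"{n}0.npz",im=im,d=d)
E
```

```text
pics
{'clock': 0.0, 'joints': array([ 1.39951564,  0.50836742, -0.23753233,  1.50110503,  0.12572632,
        1.14890918, -0.15475765]), 'qd': array([ 0.00027991,  0.00102735, -0.00106006,  0.00189576,  0.00056076,
       -0.00093276, -0.0004784 ]), 'joint_efforts': array([-1.99724204e-04, -6.20603657e+01, -2.18667202e+00, -2.49649125e+01,
        1.26350485e-02,  1.21264407e-02, -1.26684455e-05]), 'ee_pos': array([ 0.17056701, -0.60074048,  0.21752118]), 'ee_rot': array([-2.50588586e+00,  1.89303562e+00,  2.29573405e-03]), 'wrist_force': array([ 0.54950692, -1.03790862, -0.73095987]), 'wrist_torque': array([-0.05562034,  0.02036194,  0.00073747]), 'gripper_width': 0.0855532703241202}
top {'intrinsics': array([[413.89067984,   0.        , 281.30627952],
       [  0.        , 413.89067984, 217.56788496],
       [  0.        ,   0.        ,   1.        ]]), 'dist_coeffs': array([0.01330637, 0.        , 0.        , 0.        , 0.        ]), 'eye': array([ 0.32441517, -0.00958899,  1.18131232]), 'attitude': array([ 0.16772512, -0.12372653, -1.58237644])}
scene {'intrinsics': array([[441.
[... 262 characters left out ...]
20936053,  1.22237252]), 'attitude': array([0.47834281, 0.33875124, 1.22120368])}
wrist {'intrinsics': array([[340.92444874,   0.        , 284.26919964],
       [  0.        , 340.92444874, 214.10165637],
       [  0.        ,   0.        ,   1.        ]]), 'dist_coeffs': array([-0.06350588,  0.        ,  0.        ,  0.        ,  0.        ]), 'hand_eye': array([[ 9.99999935e-01,  4.06674596e-05, -3.57584133e-04,
         6.82971998e-04],
       [-5.99055487e-05, -9.60923853e-01, -2.76812833e-01,
        -7.05359877e-02],
       [-3.54868398e-04,  2.76812836e-01, -9.60923789e-01,
        -1.55900709e-01],
       [ 0.00000000e+00,  0.00000000e+00,  0.00000000e+00,
         1.00000000e+00]])}
```

View pics/top0.png

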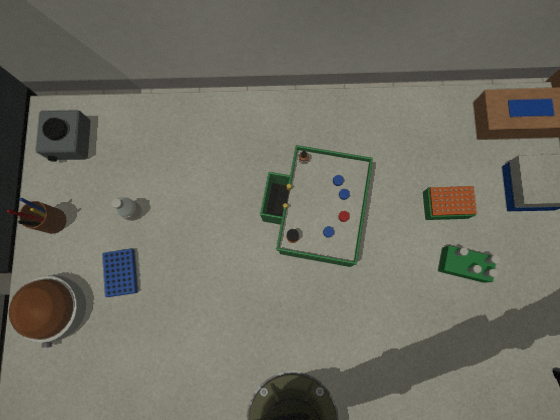

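View pics/scene0.png

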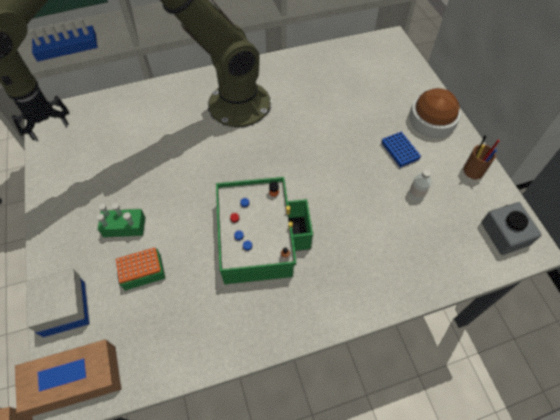

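```bash
cat > h.py <<'E'
import numpy as np, cv2
from scipy.spatial.transform import Rotation as R
def campose(p,s=None):
    if 'eye' in p: return R.from_rotvec(p['attitude']).as_matrix(),np.array(p['eye'])
    T=np.array(p['hand_eye']);Rt=R.from_rotvec(s['ee_rot']).as_matrix()
    return Rt@T[:3,:3],Rt@T[:3,3]+s['ee_pos']
def cast(p,uv,z,s=None):
    M,e=campose(p,s)
    n=cv2.undistortPoints(np.array(uv,float).reshape(-1,1,2),p['intrinsics'],p['dist_coeffs']).reshape(-1,2)
    d=np.c_[n[:,0],-n[:,1],-np.ones(len(n))]@M.T
    t=(z-e[2])/d[:,2]
    return e+d*t[:,None]
def project(p,X,s=None):
    M,e=campose(p,s)
    c=(np.atleast_2d(X)-e)@M
    c=c*np.array([1,-1,-1])
    return cv2.projectPoints(c,np.zeros(3),np.zeros(3),p['intrinsics'],p['dist_coeffs'])[0].reshape(-1,2)
def blobs(im,lo,hi,amin=5,roi=None):
    h=cv2.cvtColor(im,cv2.COLOR_RGB2HSV); m=cv2.inRange(h,np.array(lo),np.array(hi))
    if roi is not None:
        k=np.zeros_like(m);k[roi[1]:roi[3],roi[0]:roi[2]]=255;m&=k
    n,l,st,c=cv2.connectedComponentsWithStats(m)
    return [(c[i],st[i,4]) for i in range(1,n) if st[i,4]>=amin],m
E
python3 - <<'E'
from h import *
from cell import r
for n,roi in [("top",(255,135,385,275)),("scene",(205,165,320,290))]:
    im=np.load(n+"0.npz")['im'];p=r.camera_params(n)
    x0,y0,x1,y1=roi
    cv2.imwrite(f"pics/{n}crop.png",cv2.resize(im[y0:y1,x0:x1,::-1],None,fx=5,fy=4,interpolation=cv2.INTER_CUBIC))
    for nm,lo,hi,z in [("blue",(105,120,60),(125,255,255),.098),("red",(0,150,90),(6,255,255),.098),("red2",(172,150,90),(180,255,255),.098),("yel",(22,110,90),(34,255,255),.108),("dark",(0,0,0),(180,255,60),.13)]:
        for c,a in blobs(im,lo,hi,4,roi)[0]: print(n,nm,c.round(1),a,cast(p,c,z)[0].round(4))
E
```

```text
top blue [337.6 179.9] 85 [ 0.6282 -0.134   0.098 ]
top blue [343.7 193.6] 81 [ 0.5897 -0.1487  0.098 ]
top blue [328.2 231.5] 82 [ 0.4878 -0.104   0.098 ]
top red [343.5 215.5] 79 [ 0.5299 -0.1459  0.098 ]
top yel [288.4 186. ] 20 [ 0.6112 -0.0011  0.108 ]
top yel [284.6 205. ] 17 [0.5595 0.0098 0.108 ]
top dark [297.8 148.8] 4 [ 0.7073 -0.0279  0.13  ]
top dark [303.5 154.1] 34 [ 0.6919 -0.0428  0.13  ]
top dark [323.2 152.6] 5 [ 0.6949 -0.0951  0.13  ]
top dark [333. 154.] 5 [ 0.6903 -0.1209  0.13  ]
top dark [362.5 159.3] 6 [ 0.6737 -0.1979  0.13  ]
top dark [367.8 159.8] 6 [ 0.672  -0.2117  0.13  ]
top dark [275.4 196.6] 719 [0.5777 0.0332 0.13  ]
top dark [266.2 218.7] 13 [0.5194 0.0578 0.13  ]
top dark [275.8 220.9] 18 [0.513  0.0328 0.13  ]
top dark [292.5 234.6] 117 [ 0.4766 -0.0097  0.13  ]
top dark [295.3 255.2] 10 [ 0.4237 -0.0157  0.13  ]
top dark [315.5 258.5] 4 [ 0.4145 -0.0666  0.13  ]
top dark [323.  260.3] 6 [ 0.4096 -0.0854  0.13  ]
top dark [327.8 260.8] 4 [ 0.4084 -0.0973  0.13  ]
top dark [332.8 261.9] 8 [ 0.4053 -0.1098  0.13  ]
top dark [339.3 262.9] 9 [ 0.4025 -0.1263  0.13  ]
top dark [344.9 264.1] 7 [ 0.3992 -0.14    0.13  ]
top dark [349.4 264.8] 5 [ 0.3973 -0.1513  0.13  ]
scene blue [244.3 202.2] 46 [ 0.4904 -0.1045  0.098 ]
scene blue [238.4 235. ] 56 [ 0.5922 -0.15    0.098 ]
scene blue [247.1 245.2] 53 [ 0.6311 -0.135   0.098 ]
scene red [234.1 217.4] 48 [ 0.5317 -0.1468  0.098 ]
scene yel [287.9 209.1] 28 [0.5593 0.0104 0.108 ]
scene yel [290.3 223.6] 21 [0.6079 0.0017 0.108 ]
scene dark [273.4 185.9] 79 [ 0.4819 -0.0098  0.13  ]
scene dark [299.6 223.8] 277 [0.6282 0.0222 0.13  ]
scene dark [284.8 250.5] 13 [ 0.6946 -0.0434  0.13  ]
```

```bash
python3 - <<'E'
from h import *
from cell import r
for n,roi in [("top",(255,135,385,275)),("scene",(205,165,320,290))]:
    im=np.load(n+"0.npz")['im'];p=r.camera_params(n)
    _,m=blobs(im,(45,60,20),(85,255,255),4,roi)
    c=max(cv2.findContours(m,cv2.RETR_EXTERNAL,cv2.CHAIN_APPROX_NONE)[0],key=cv2.contourArea)
    print(n,cv2.approxPolyDP(c,3,True).reshape(-1,2).tolist())
    w=cv2.inRange(cv2.cvtColor(im,cv2.COLOR_RGB2HSV),np.array((0,0,150)),np.array((180,40,255)))
E
```

```text
top [[296, 145], [291, 173], [268, 173], [260, 215], [264, 221], [281, 224], [276, 248], [280, 253], [350, 266], [356, 263], [372, 158]]
scene [[283, 177], [216, 184], [219, 270], [224, 283], [291, 276], [295, 251], [310, 247], [312, 231], [307, 202], [286, 199]]
```

View pics/topcrop.png

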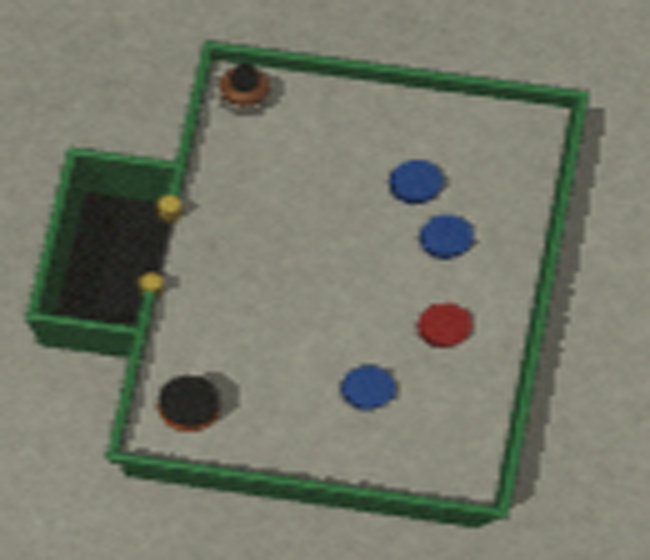

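View pics/scenecrop.png

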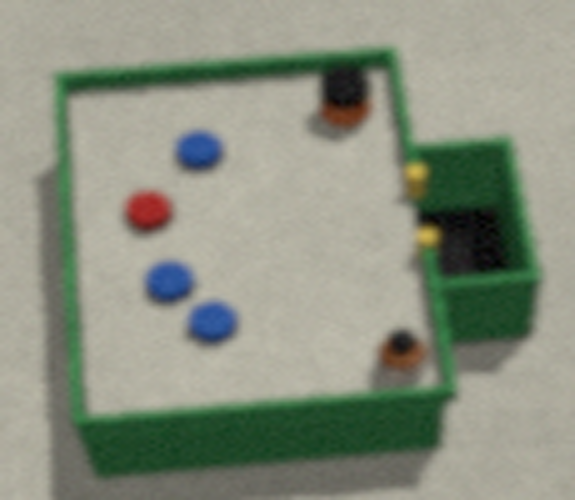

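```bash
cat >> h.py <<'E'
def tray_fit(tp,wp):
    tp=np.array(tp);wp=np.array(wp)[:,:2]
    a=tp-tp.mean(0);b=wp-wp.mean(0)
    th=np.arctan2((a[:,0]*b[:,1]-a[:,1]*b[:,0]).sum(),(a*b).sum())
    c,s=np.cos(th),np.sin(th);M=np.array([[c,-s],[s,c]])
    t=wp.mean(0)-M@tp.mean(0); return th,t,(wp-(tp@M.T+t))
def w2t(T,w):
    th,t=T;c,s=np.cos(th),np.sin(th);return (np.atleast_2d(w)[:,:2]-t)@np.array([[c,-s],[s,c]])
def t2w(T,p):
    th,t=T;c,s=np.cos(th),np.sin(th);return np.atleast_2d(p)@np.array([[c,-s],[s,c]]).T+t
E
python3 - <<'E'
from h import *
from cell import r
p=r.camera_params("top")
px=np.array([(208,43),(588,95),(503,512),(112,456)])/[5,4]+[255,135]
w=cast(p,px,.107)
tp=np.array([(.146,.106),(.146,-.106),(-.146,-.106),(-.146,.106)])
th,t,res=tray_fit(tp,w);print(th,t,(res*1e3).round(1))
ps=r.camera_params("scene")
px=np.array([(60,78),(393,52),(450,390),(78,418)])/[5,4]+[205,165]
w2=cast(ps,px,.107); th2,t2,res2=tray_fit(np.array([(-.146,-.106),(-.146,.106),(.146,.106),(.146,-.106)]),w2);print(th2,t2,(res2*1e3).round(1))
T=((th+th2)/2,(t+t2)/2)
for T in [(th,t),(th2,t2)]:
  print((w2t(T,[(.6112,-.0011),(.5595,.0098),(.6079,.0017),(.5593,.0104)])*1e3).round(1))
  print((w2t(T,[(.6282,-.134),(.5897,-.1487),(.4878,-.104),(.5299,-.1459),(.6919,-.0428),(.4766,-.0097)])*1e3).round(1))
E
```

```text
-0.20048921872997133 [ 0.56319081 -0.09860924] [[-3.1 -1.5]
 [-2.8  2.5]
 [ 4.3  2.9]
 [ 1.6 -3.9]]
-0.20356772605437146 [ 0.5672821  -0.09591629] [[ 5.9  2.4]
 [ 3.  -4.3]
 [-4.4 -3.1]
 [-4.5  5. ]]
[[ 27.6 105.1]
 [-25.2 105.5]
 [ 23.8 107.2]
 [-25.5 106.1]]
[[  70.8  -21.7]
 [  36.   -43.8]
 [ -72.8  -20.3]
 [ -23.2  -53. ]
 [ 115.    80.3]
 [-102.6   69.9]]
[[ 23.8 101.7]
 [-29.  102. ]
 [ 20.  103.8]
 [-29.3 102.5]]
[[  67.4  -25. ]
 [  32.6  -47.2]
 [ -76.2  -24. ]
 [ -26.5  -56.5]
 [ 111.3   77.2]
 [-106.2   66.1]]
```

The top crop shows the gate side of the tray to the left, with the posts at (288,186) and (285,205). The blue caps are at (338,180), (344,194) and (328,232), and the red cap is at (344,216). The jar is at (293,235) and the vial at (304,154). I'll push along tool −y with a narrow finger gap, which cups the cap. First I'll hover over the tray.

```bash
python3 -m crank '[[-0.72,-0.98,-0.1,0,0,0,0.15],[-0.72,-0.98,-0.1,0,0,0,0.15],[-0.72,-0.98,-0.1,0,0,0,0.15],[-0.72,-0.98,-0.1,0,0,0,0.15],[-0.72,-0.98,-0.1,0,0,0,0.15],[-0.72,-0.98,-0.1,0,0,0,0.15],[-0.72,-0.98,-0.1,0,0,0,0.15],[-0.72,-0.98,-0.1,0,0,0,0.15],[-0.72,-0.98,-0.1,0,0,0,0.15],[-0.72,-0.98,-0.1,0,0,0,0.15],[-0.72,-0.98,-0.1,0,0,0,0.15],[-0.72,-0.98,-0.1,0,0,0,0.15],[0,0,0,0,0,-1,0.15],[0,0,0,0,0,-1,0.15],[0,0,0,0,0,-1,0.15],[0,0,0,0,0,-1,0.15],[0,0,0,0,0,-1,0.15],[0,0,0,0,0,-1,0.15],[0,0,0,0,0,-1,0.15],[0,0,0,0,0,-1,0.15]]'
python3 -m crank '[[0,0,0,0,0,-1,0.15],[0,0,0,0,0,-1,0.15],[0,0,0,0,0,-0.3,0.15],[0,0,0,0,0,0,0.15]]'
python3 - <<'E'
from h import *
from cell import r
s=r.sense();im,d=r.grab_frame("wrist");cv2.imwrite("pics/w1.png",im[:,:,::-1]);np.savez("w1.npz",im=im,s=np.array(s,dtype=object))
print(s['clock'],s['ee_pos'],s['gripper_width'],s['joints']);print(R.from_rotvec(s['ee_rot']).as_matrix().round(3))
E
```

```text
clock: 2.65
ee_pos: [0.5286, -0.1403, 0.2661]
ee_rot: [-3.061, 0.705, 0.001]
wrist_force: [-0.6, -0.4, -0.7]
gripper_width: 0.0126
clock: 3.15
ee_pos: [0.5287, -0.1403, 0.2662]
ee_rot: [-3.123, 0.34, 0.001]
wrist_force: [-0.6, 0.5, 0.3]
gripper_width: 0.0128
3.15 [ 0.52872347 -0.14030372  0.26621815] 0.012820442416546332 [ 0.66669777  0.39732439 -0.67042344  1.62305638  0.25944569  1.21252472
 -0.27445402]
[[ 0.977 -0.215 -0.   ]
 [-0.215 -0.977  0.   ]
 [-0.    -0.    -1.   ]]
```

View pics/w1.png

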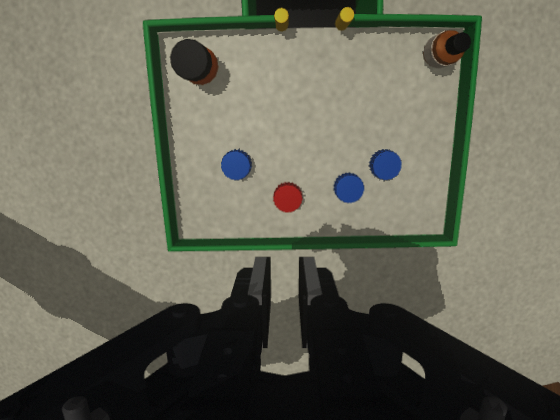

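The wrist view shows the whole tray. The rim corners are near (145,20), (481,16), (457,245) and (168,250). The posts are at (281,16) and (347,15), the blue caps at (236,165), (349,188) and (386,165), and the red cap at (288,197).

```bash
cat > meas.py <<'E'
from h import *
from cell import r
def caps(im,s,T=None,p=r.camera_params("wrist")):
    out=[]
    for nm,lo,hi,z in [("blue",(105,110,50),(125,255,255),.098),("red",(0,170,90),(5,255,255),.098),("red",(172,150,60),(180,255,255),.098),("yel",(22,110,90),(34,255,255),.112)]:
        for c,a in blobs(im,lo,hi,60)[0]:
            w=cast(p,c,z,s)[0]; print(nm,c.round(1),a,w.round(4), (w2t(T,w)[0]*1e3).round(1) if T else '')
E
python3 - <<'E'
from meas import *
z=np.load("w1.npz",allow_pickle=True);im=z['im'];s=z['s'].item();p=r.camera_params("wrist")
px=[(145,20),(481,16),(457,245),(168,250)]
tp=[(-.146,.106),(.146,.106),(.146,-.106),(-.146,-.106)]
w=cast(p,px,.107,s);th,t,res=tray_fit(tp,w);print(th,t,(res*1e3).round(1))
caps(im,s,(th,t))
print((w2t((th,t),cast(p,[(190,60),(458,42)],.13,s))*1e3).round(1))
E
```

```text
-0.19958025039506222 [ 0.56615747 -0.09873157] [[ 2.  -1.9]
 [-2.4 -0.8]
 [-0.7  1.5]
 [ 1.1  1.2]]
blue [235.7 164.4] 690 [ 0.4896 -0.1056  0.098 ] [-73.6 -21.9]
blue [385.2 164.3] 725 [ 0.6291 -0.136   0.098 ] [ 69.1 -24. ]
blue [348.5 187.5] 678 [ 0.5909 -0.1507  0.098 ] [ 34.6 -46.1]
red [287.3 197.4] 615 [ 0.5307 -0.1477  0.098 ] [-25. -55.]
yel [346.6  14.3] 179 [ 0.6125 -0.0026  0.112 ] [ 26.3 103.4]
yel [280.9  15. ] 176 [0.5592 0.0081 0.112 ] [-28.  103.4]
[[-101.5   67.3]
 [ 113.9   78.8]]
```

```bash
cat > plan.py <<'E'
import sys
from h import *
from cell import r
T=(-0.1996,np.array([0.5660,-0.0987]))
# args: x y(mm tray, of TCP) ztcp(mm) heading deg (ccw from tray +y seen from above)
def plan(x,y,z,h,s=None):
    s=s or r.sense()
    M=R.from_rotvec(s['ee_rot']).as_matrix()
    py=-M[:,1]; cur=np.arctan2(py[1],py[0])
    des=T[0]+np.pi/2+np.radians(h)
    d=(des-cur+np.pi)%(2*np.pi)-np.pi
    w=np.r_[t2w(T,[x/1e3,y/1e3])[0],z/1e3]-s['ee_pos']
    M2=R.from_rotvec([0,0,d]).as_matrix()@M
    print('turn z units %.2f'%(-np.degrees(d)/6),'| shift units after turn',(M2.T@w/.04).round(2),'| before turn',(M.T@w/.04).round(2))
if __name__=="__main__":
    s=r.sense();cur=w2t(T,s['ee_pos'])[0]*1e3
    py=-R.from_rotvec(s['ee_rot']).as_matrix()[:,1]
    print('now tray',cur.round(1),'z',(s['ee_pos'][2]*1e3).round(1),'head',np.degrees(np.arctan2(py[1],py[0])-T[0]-np.pi/2).round(1),'t',s['clock'],'F',s['wrist_force'].round(1),'tilt',R.from_rotvec(s['ee_rot']).as_matrix()[:,2].round(3))
    a=[float(v) for v in sys.argv[1:]]
    if a: plan(*a,s=s)
E
python3 - <<'E'
import numpy as np
for c in [(69,-24),(34.6,-46),(-73.6,-22)]:
    d=np.array([0,50])-c;L=np.hypot(*d);d=d/L
    print(c,'heading',np.degrees(np.arctan2(-d[0],d[1])),'start',np.array(c)-d*32,'end L',L)
E
python3 plan.py 91 -47 130 43
```

```text
(69, -24) heading 42.99746686817311 start [ 90.82291281 -47.4042833 ] end L 101.17806086301516
(34.6, -46) heading 19.82000779102092 start [ 45.45012662 -76.10439756] end L 102.04489208186757
(-73.6, -22) heading -45.62959860841026 start [-96.47468882 -44.37741297] end L 102.96096347645548
now tray [-28.3 -48.1] z 266.3 head -1.0 t 3.2 F [-0.2  0.4 -0.9] tilt [-0.  0. -1.]
turn z units -7.33 | shift units after turn [2.2  2.01 3.41] | before turn [ 2.98 -0.08  3.41]
```

```bash
python3 -m crank '[[0,0,0,0,0,-1,0.15],[0,0,0,0,0,-1,0.15],[0,0,0,0,0,-1,0.15],[0,0,0,0,0,-1,0.15],[0,0,0,0,0,-1,0.15],[0,0,0,0,0,-1,0.15],[0,0,0,0,0,-1,0.15],[0,0,0,0,0,-0.33,0.15],[0.73,0.67,0.6,0,0,0,0.15],[0.73,0.67,0.6,0,0,0,0.15],[0.73,0.67,0.6,0,0,0,0.15],[0,0,0.6,0,0,0,0.15],[0,0,0.6,0,0,0,0.15],[0,0,0.4,0,0,0,0.15],[0,0,0,0,0,0,0.15]]'; python3 plan.py 91 -47 103 43
python3 - <<'E'
from h import *
from cell import r
im,d=r.grab_frame("wrist");cv2.imwrite("pics/w2.png",im[:,:,::-1])
E
```

```text
clock: 5.08
ee_pos: [0.6449, -0.1629, 0.1294]
ee_rot: [-3.022, -0.855, 0.003]
wrist_force: [-0.2, -0.2, 0.5]
gripper_width: 0.0129
now tray [ 90.1 -47.2] z 129.4 head 43.0 t 5.075 F [-0.2 -0.2  0.5] tilt [-0.002  0.    -1.   ]
turn z units 0.00 | shift units after turn [0.02 0.01 0.66] | before turn [0.02 0.01 0.66]
```

View pics/w2.png

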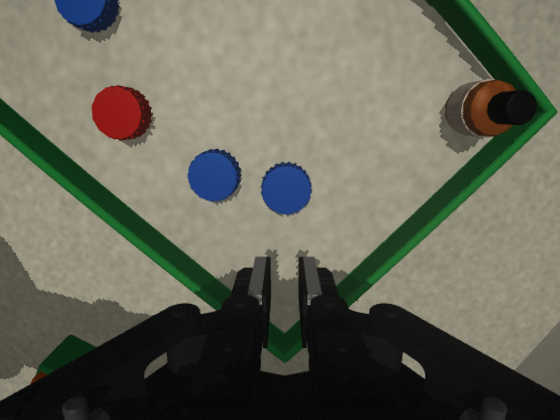

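```bash
python3 -m crank '[[0,0,0.33,0,0,0,0.15],[0,0,0.32,0,0,0,0.15],[0,0,0,0,0,0,0.15]]'; python3 -m crank '[[0,-0.15,0,0,0,0,0.15],[0,-0.15,0,0,0,0,0.15],[0,-0.2,0,0,0,0,0.15],[0,-0.25,0,0,0,0,0.15],[0,-0.25,0,0,0,0,0.15],[0,-0.25,0,0,0,0,0.15],[0,-0.25,0,0,0,0,0.15]]'; python3 plan.py 16 33 103 43
python3 - <<'E'
from meas import *
from plan import T
s=r.sense();im,d=r.grab_frame("wrist");cv2.imwrite("pics/w3.png",im[:,:,::-1]);caps(im,s,T)
E
```

```text
clock: 5.5
ee_pos: [0.6447, -0.1629, 0.103]
ee_rot: [-3.022, -0.856, 0.003]
wrist_force: [0.5, -0.4, -0.1]
gripper_width: 0.0131
clock: 6.38
ee_pos: [0.6137, -0.111, 0.1044]
ee_rot: [-3.023, -0.857, -0.0]
wrist_force: [-0.6, -0.8, -0.6]
gripper_width: 0.013
now tray [49.2 -2.6] z 104.4 head 43.1 t 6.375 F [-0.6 -0.8 -0.6] tilt [ 0.  0. -1.]
turn z units 0.01 | shift units after turn [-0.   -1.22  0.04] | before turn [ 0.   -1.22  0.04]
blue [ 66.1 117. ] 2870 [ 0.4889 -0.105   0.098 ] [-74.3 -21.4]
blue [208.2 287.3] 1799 [ 0.5885 -0.1473  0.098 ] [ 31.7 -43.2]
blue [284.3 305. ] 1493 [ 0.6286 -0.1351  0.098 ] [ 68.5 -23.2]
red [106.9 234.7] 2019 [ 0.5299 -0.1488  0.098 ] [-25.5 -56.2]
yel [421.3  58.2] 682 [ 0.6124 -0.0022  0.112 ] [ 26.4 103.8]
```

View pics/w3.png

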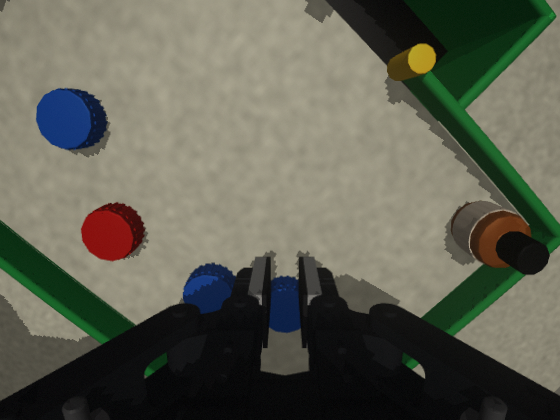

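The fingers passed over the cap and didn't move it: it is still at (68.5,−23), with no force. The tips must be higher than assumed, so I'll measure their height with the depth image.

```bash
python3 - <<'E'
from h import *
from cell import r
p=r.camera_params("wrist");s=r.sense();im,d=r.grab_frame("wrist")
H=p['hand_eye']
def tool(u,v):
    n=cv2.undistortPoints(np.array([[[u,v]]],float),p['intrinsics'],p['dist_coeffs'])[0,0]
    z=d[v,u];return (H[:3,:3]@np.array([n[0]*z,-n[1]*z,-z])+H[:3,3])*1e3
for v in (255,258,262,270,300,330,345):
    for u in (235,242,250,256,262,268,285,302,308,316,322,330): print(v,u,tool(u,v).round(0), end=' ')
    print()
E
```

```text
255 235 [-27.   4.  19.] 255 242 [-24.   5.  19.] 255 250 [-19.   4.  19.] 255 256 [-16.   5.  20.] 255 262 [-12.   4.  19.] 255 268 [-9.  5. 19.] 255 285 [ 0.  5. 19.] 255 302 [10.  4. 18.] 255 308 [13.  4. 19.] 255 316 [18.  5. 20.] 255 322 [21.  5. 19.] 255 330 [25.  4. 19.] 
258 235 [-27.   6.  19.] 258 242 [-24.   6.  19.] 258 250 [-19.   6.  19.] 258 256 [-12. -10. -19.] 258 262 [-10. -10. -19.] 258 268 [ -7. -10. -18.] 258 285 [ 0.  6. 19.] 258 302 [  8. -10. -18.] 258 308 [ 10. -10. -17.] 258 316 [18.  6. 19.] 258 322 [21.  7. 20.] 258 330 [25.  6. 19.] 
262 235 [-28.   9.  20.] 262 242 [-23.   8.  18.] 262 250 [-19.   8.  18.] 262 256 [-12. -10. -23.] 262 262 [-10. -10. -22.] 262 268 [ -7. -10. -23.] 262 285 [ 0.  8. 19.] 262 302 [  7. -10. -23.] 262 308 [ 10. -10. -22.] 262 316 [18.  9. 19.] 262 322 [21.  8. 18.] 262 330 [25.  8. 19.] 
270 235 [-28.  14.  19.] 270 242 [-18.  -7. -23.] 270 250 [-15.  -6. -23.] 270 256 [-11. -11. -32.] 270 262 [ -9. -10. -31.] 270 268 [ -7. -10. -31.] 270 285 [ 0. 13. 19.] 270 302 [  7. -10. -31.] 270 308 [ 10. -10. -30.] 270 316 [ 13. -10. -
[... 245 characters left out ...]
44.] 300 308 [  8.  -8. -50.] 300 316 [ 10. -11. -56.] 300 322 [ 12. -12. -57.] 300 330 [ 14. -14. -60.] 
330 235 [-13. -16. -80.] 330 242 [-11. -16. -79.] 330 250 [ -9. -17. -80.] 330 256 [ -8. -12. -73.] 330 262 [ -8.   3. -52.] 330 268 [ -6.  10. -42.] 330 285 [ 0. 42.  3.] 330 302 [  6.   6. -48.] 330 308 [  8.   0. -56.] 330 316 [  8. -16. -79.] 330 322 [ 10. -16. -79.] 330 330 [ 12. -17. -80.] 
345 235 [-12. -17. -86.] 345 242 [-10. -17. -86.] 345 250 [ -8. -16. -86.] 345 256 [ -8.  -8. -75.] 345 262 [ -8.  11. -50.] 345 268 [-10.  64.  19.] 345 285 [ 0. 64. 19.] 345 302 [  6.  11. -50.] 345 308 [  8.   5. -57.] 345 316 [  8. -16. -86.] 345 322 [  9. -16. -86.] 345 330 [ 11. -17. -86.]
```

The depth image puts the pad tips at tool z ≈ −17 mm, which is 17 mm behind the reported TCP instead of the stated 14 mm ahead. That agrees with the miss. I'll check the wider gripper parts for clearance against the vial and jar, and back off.

```bash
python3 -m crank '[[0,0,-0.3,0,0,0,0.15],[0,0.4,-0.1,0,0,0,0.15],[0,0.5,0,0,0,0,0.15],[0,0.5,0,0,0,0,0.15],[0,0.1,0,0,0,0,0.15],[0,0,0,0,0,0,0.15]]'
python3 - <<'E'
from meas import *
from plan import T
p=r.camera_params("wrist");s=r.sense();im,d=r.grab_frame("wrist");caps(im,s,T)
H=p['hand_eye'];v,u=np.mgrid[230:420:1,0:560:1];v=v.ravel();u=u.ravel()
n=cv2.undistortPoints(np.c_[u,v].astype(float).reshape(-1,1,2),p['intrinsics'],p['dist_coeffs']).reshape(-1,2);z=d[v,u]
P=(np.c_[n[:,0]*z,-n[:,1]*z,-z]@H[:3,:3].T+H[:3,3])*1e3
k=(z>0)&(P[:,2]<0)
P=P[k]
for lo in range(0,80,6):
    q=P[(abs(P[:,0])>=lo)&(abs(P[:,0])<lo+6)]
    if len(q): print(lo,len(q),'zmax',q[:,2].max().round(),'y',q[:,1].min().round(),q[:,1].max().round())
E
python3 plan.py 91 -47 103 43
```

```text
clock: 7.22
ee_pos: [0.6456, -0.1631, 0.1203]
ee_rot: [-3.023, -0.855, -0.0]
wrist_force: [-0.2, 0.2, 0.0]
gripper_width: 0.0127
blue [68.2  7.6] 710 [ 0.492  -0.1136  0.098 ] [-69.5 -29.3]
blue [209.4 176.5] 2319 [ 0.5914 -0.1507  0.098 ] [ 35.2 -45.9]
blue [284.9 190.4] 2200 [ 0.6294 -0.1362  0.098 ] [ 69.6 -24.2]
red [106.7 110.8] 2237 [ 0.5298 -0.1483  0.098 ] [-25.6 -55.8]
0 2525 zmax -86.0 y -12.0 -8.0
6 8693 zmax -15.0 y -20.0 14.0
12 7103 zmax -17.0 y -20.0 -6.0
18 2624 zmax -19.0 y -20.0 -5.0
24 2952 zmax -54.0 y -13.0 12.0
30 4618 zmax -57.0 y -14.0 13.0
36 7648 zmax -60.0 y -13.0 12.0
42 6150 zmax -67.0 y -13.0 9.0
48 3702 zmax -76.0 y -14.0 -6.0
54 2234 zmax -86.0 y -14.0 -10.0
60 130 zmax -95.0 y -12.0 -10.0
now tray [ 90.5 -46.6] z 120.4 head 43.1 t 7.275 F [0.1 0.7 0.4] tilt [-0.     0.001 -1.   ]
turn z units 0.01 | shift units after turn [0.   0.02 0.43] | before turn [0.   0.02 0.43]
```

```bash
python3 -m crank '[[0,0,0.35,0,0,0,0.15],[0,0,0.35,0,0,0,0.15],[0,0,0.2,0,0,0,0.15],[0,0,0.1,0,0,0,0.15],[0,0,0,0,0,0,0.15]]'; python3 -m crank '[[0,0,0.1,0,0,0,0.15],[0,0,0.08,0,0,0,0.15],[0,0,0,0,0,0,0.15]]';python3 plan.py 16 33 73 43
```

```text
clock: 7.9
ee_pos: [0.6455, -0.1626, 0.0801]
ee_rot: [-3.022, -0.856, 0.001]
wrist_force: [0.7, -0.4, -0.3]
gripper_width: 0.0124
clock: 8.28
ee_pos: [0.6454, -0.1628, 0.0729]
ee_rot: [-3.022, -0.856, 0.001]
wrist_force: [-0.3, 0.5, 0.4]
gripper_width: 0.0125
now tray [ 90.5 -47. ] z 72.9 head 43.1 t 8.275 F [-0.3  0.5  0.4] tilt [-0.  0. -1.]
turn z units 0.01 | shift units after turn [ 0.   -2.73 -0.  ] | before turn [ 0.01 -2.73 -0.  ]
```

```bash
python3 -m crank '[[0,-0.1,0,0,0,0,0.15],[0,-0.12,0,0,0,0,0.15],[0,-0.15,0,0,0,0,0.15],[0,-0.2,0,0,0,0,0.15],[0,-0.2,0,0,0,0,0.15],[0,-0.2,0,0,0,0,0.15],[0,-0.2,0,0,0,0,0.15],[0,0,0,0,0,0,0.15]]'; python3 plan.py 16 33 73 43
python3 - <<'E'
from meas import *
from plan import T
s=r.sense();im,d=r.grab_frame("wrist");cv2.imwrite("pics/w4.png",im[:,:,::-1]);caps(im,s,T)
E
```

```text
clock: 9.28
ee_pos: [0.6208, -0.122, 0.0733]
ee_rot: [-3.022, -0.858, 0.0]
wrist_force: [-0.3, 0.4, 0.4]
gripper_width: 0.0128
now tray [ 58.3 -12. ] z 73.3 head 43.1 t 9.275 F [-0.3  0.4  0.4] tilt [-0.  0. -1.]
turn z units 0.02 | shift units after turn [-0.01 -1.54  0.01] | before turn [-0.   -1.54  0.01]
blue [18.9 83.9] 2786 [ 0.4915 -0.1041  0.098 ] [-72.  -20.1]
blue [284.  229.8] 3870 [ 0.6074 -0.1007  0.098 ] [40.9  6.3]
blue [192.7 288.9] 2084 [ 0.588  -0.1443  0.098 ] [ 30.6 -40.3]
red [ 64.9 230.1] 2990 [ 0.5296 -0.149   0.098 ] [-25.7 -56.5]
yel [462.4   7.2] 510 [ 0.614  -0.0038  0.112 ] [ 28.2 102.5]
```

View pics/w4.png

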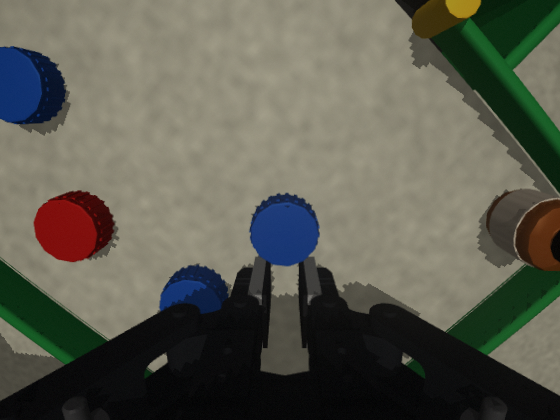

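```bash
python3 -m crank '[[0,-0.2,0,0,0,0,0.15],[0,-0.22,0,0,0,0,0.15],[0,-0.22,0,0,0,0,0.15],[0,-0.22,0,0,0,0,0.15],[0,-0.22,0,0,0,0,0.15],[0,-0.22,0,0,0,0,0.15],[0,-0.15,0,0,0,0,0.15],[0,-0.07,0,0,0,0,0.15],[0,0.35,0,0,0,0,0.15],[0,0,0,0,0,1,0.15],[0,0,0,0,0,1,0.15],[0,0,0,0,0,1,0.15],[0,0,0,0,0,1,0.15],[0,0,0,0,0,1,0.15],[0,0,0,0,0,1,0.15],[0,0,0,0,0,1,0.15],[0,0,0,0,0,0.18,0.15],[0,0,0,0,0,0,0.15]]'; python3 plan.py 0 20 73 0
python3 - <<'E'
from meas import *
from plan import T
s=r.sense();im,d=r.grab_frame("wrist");cv2.imwrite("pics/w5.png",im[:,:,::-1]);caps(im,s,T)
E
```

```text
clock: 11.58
ee_pos: [0.5968, -0.0837, 0.0731]
ee_rot: [3.126, -0.311, 0.0]
wrist_force: [-0.5, -0.7, 0.4]
gripper_width: 0.0129
now tray [27.2 20.8] z 73.1 head 0.1 t 11.575 F [-0.5 -0.7  0.4] tilt [ 0. -0. -1.]
turn z units 0.01 | shift units after turn [-0.68  0.02  0.  ] | before turn [-0.68  0.02  0.  ]
blue [220.5 221. ] 3982 [ 0.5778 -0.0501  0.098 ] [ 1.9 49.9]
blue [ 68.1 347.4] 1409 [ 0.4909 -0.0963  0.098 ] [-74.1 -12.5]
yel [279.2  77.1] 1128 [ 0.6118 -0.0029  0.112 ] [ 25.9 103. ]
yel [111.   79.6] 1044 [0.5576 0.008  0.112 ] [-29.4 102.9]
```

View pics/w5.png

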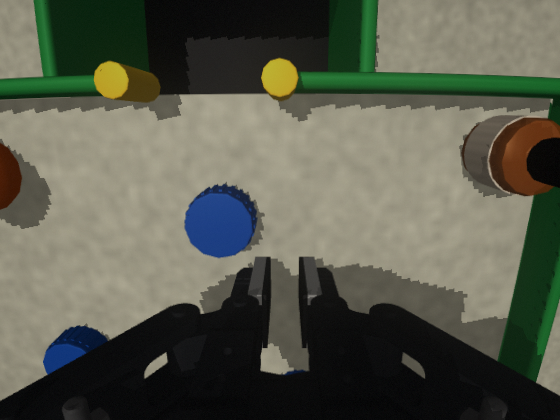

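The cap is at (220,221), in front of the gate, with the posts at (111,80) and (279,77). The posts read about 1.5 mm low in x, so I'll aim for gate x ≈ −1.

```bash
python3 -m crank '[[-0.34,0,0,0,0,0,0.15],[-0.31,0,0,0,0,0,0.15],[-0.01,-0.15,0,0,0,0,0.15],[-0.01,-0.2,0,0,0,0,0.15],[-0.01,-0.2,0,0,0,0,0.15],[-0.01,-0.2,0,0,0,0,0.15],[-0.01,-0.2,0,0,0,0,0.15],[0,-0.2,0,0,0,0,0.15],[0,0,0,0,0,0,0.15]]'; python3 plan.py -1 84 73 0
python3 - <<'E'
from meas import *
from plan import T
s=r.sense();im,d=r.grab_frame("wrist");cv2.imwrite("pics/w6.png",im[:,:,::-1]);caps(im,s,T)
E
```

```text
clock: 12.75
ee_pos: [0.5784, -0.0313, 0.0732]
ee_rot: [-3.126, 0.311, -0.0]
wrist_force: [-0.3, 0.0, -0.4]
gripper_width: 0.0126
now tray [-1.3 68.6] z 73.2 head 0.1 t 12.75 F [-0.3  0.  -0.4] tilt [ 0.     0.001 -1.   ]
turn z units 0.01 | shift units after turn [ 0.01 -0.39  0.01] | before turn [ 0.01 -0.39  0.01]
blue [284.1 230.4] 3895 [ 0.5837 -0.0067  0.098 ] [-0.9 93.7]
yel [213.1 213.3] 1422 [0.561  0.0093 0.112 ] [-26.3 104.9]
yel [354.5 213.3] 1412 [ 0.6106 -0.0007  0.112 ] [ 24.3 104.9]
```

View pics/w6.png

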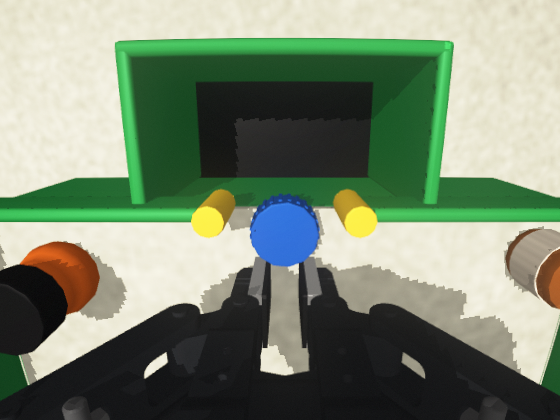

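```bash
python3 -m crank '[[0,-0.17,0,0,0,0,0.15],[0,-0.17,0,0,0,0,0.15],[0,-0.15,0,0,0,0,0.15],[0,0,0,0,0,0,0.15],[0,0.3,0,0,0,0,0.15],[0,0.6,-0.1,0,0,0,0.15],[0,0.6,-0.5,0,0,0,0.15],[0,0,-0.5,0,0,0,0.15],[0,0,0,0,0,0,0.15]]'; python3 plan.py 45 -76 110 20
python3 - <<'E'
from meas import *
from plan import T
s=r.sense();im,d=r.grab_frame("wrist");cv2.imwrite("pics/w7.png",im[:,:,::-1]);caps(im,s,T)
E
```

```text
clock: 13.92
ee_pos: [0.5708, -0.0735, 0.1184]
ee_rot: [3.125, -0.316, 0.004]
wrist_force: [0.3, 0.5, -0.4]
gripper_width: 0.0125
now tray [-0.3 25.6] z 118.4 head -0.1 t 13.925 F [ 0.3  0.5 -0.4] tilt [ 0.003 -0.001 -1.   ]
turn z units -3.35 | shift units after turn [0.2  2.78 0.21] | before turn [1.14 2.54 0.21]
blue [283.3  62.9] 1393 [0.5899 0.0195 0.098 ] [ -0.  120.5]
blue [157.9 304.7] 665 [ 0.4908 -0.0946  0.098 ] [-74.5 -10.9]
yel [221.1 100.3] 564 [0.5585 0.0076 0.112 ] [-28.4 102.7]
yel [339.8  99.7] 620 [ 0.6115 -0.003   0.112 ] [ 25.6 102.8]
```

View pics/w7.png

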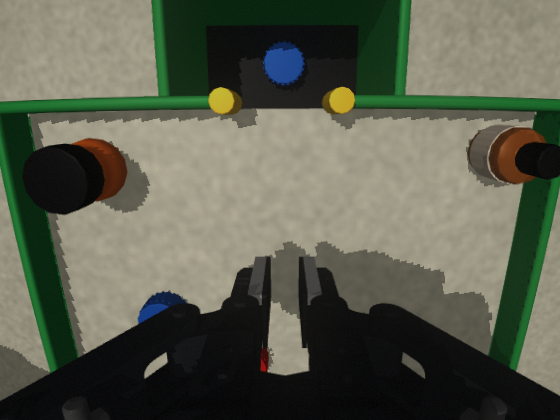

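Cap 1 is in the slot, seen at (283,63). Next is cap B.

```bash
python3 -m crank '[[0,0,0,0,0,-1,0.15],[0,0,0,0,0,-1,0.15],[0,0,0,0,0,-1,0.15],[0,0,0,0,0,-0.35,0.15],[0.05,0.7,0,0,0,0,0.15],[0.05,0.7,0,0,0,0,0.15],[0.05,0.7,0,0,0,0,0.15],[0.05,0.68,0,0,0,0,0.15],[0,0,0,0,0,0,0.15]]'
python3 - <<'E'
from meas import *
from plan import T
s=r.sense();im,d=r.grab_frame("wrist");cv2.imwrite("pics/w8.png",im[:,:,::-1]);caps(im,s,T)
E
python3 plan.py 45 -76 73 20
```

```text
clock: 15.1
ee_pos: [0.5943, -0.1835, 0.1161]
ee_rot: [3.133, 0.229, -0.002]
wrist_force: [-0.4, 0.2, -0.5]
gripper_width: 0.0126
blue [93.3 70.3] 2662 [ 0.489  -0.1055  0.098 ] [-74.2 -22. ]
blue [286.7 189.8] 2300 [ 0.5911 -0.151   0.098 ] [ 34.9 -46.3]
red [170.5 167.6] 2188 [ 0.5301 -0.1481  0.098 ] [-25.4 -55.5]
now tray [ 44.2 -75.4] z 116.3 head 20.0 t 15.15 F [-1.1  0.4 -0. ] tilt [-0.001  0.    -1.   ]
turn z units -0.01 | shift units after turn [0.02 0.02 1.08] | before turn [0.02 0.02 1.08]
```

View pics/w8.png

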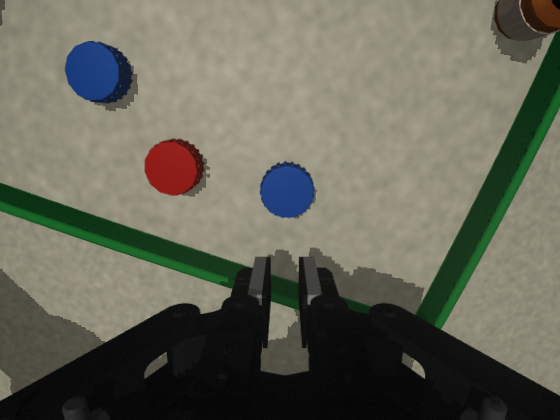

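The target cap is straight ahead at (287,190), and the red cap at (170,168) is clear of the path. I'll descend and push.

```bash
python3 -m crank '[[0.02,-0.08,0.4,0,0,0,0.15],[0,0,0.4,0,0,0,0.15],[0,0,0.2,0,0,0,0.15],[0,0,0.08,0,0,0,0.15],[0,0,0,0,0,0,0.15]]'; python3 plan.py 9 26 73 20
```

```text
clock: 15.78
ee_pos: [0.5952, -0.1773, 0.0739]
ee_rot: [-3.132, -0.237, 0.0]
wrist_force: [-0.2, -0.4, 0.5]
gripper_width: 0.0127
now tray [ 44.2 -71.2] z 73.9 head 20.1 t 15.775 F [-0.2 -0.4  0.5] tilt [-0.  0. -1.]
turn z units 0.02 | shift units after turn [ 0.01 -2.59  0.02] | before turn [ 0.01 -2.59  0.02]
```

```bash
python3 -m crank '[[0,-0.08,0.01,0,0,0,0.15],[0,-0.12,0.01,0,0,0,0.15],[0,-0.18,0,0,0,0,0.15],[0,-0.2,0,0,0,0,0.15],[0,-0.22,0,0,0,0,0.15],[0,-0.22,0,0,0,0,0.15],[0,-0.22,0,0,0,0,0.15],[0,-0.22,0,0,0,0,0.15],[0,-0.22,0,0,0,0,0.15],[0,-0.22,0,0,0,0,0.15],[0,-0.22,0,0,0,0,0.15],[0,-0.22,0,0,0,0,0.15],[0,-0.15,0,0,0,0,0.15],[0,-0.08,0,0,0,0,0.15],[0,0.35,0,0,0,0,0.15],[0,0,0,0,0,1,0.15],[0,0,0,0,0,1,0.15],[0,0,0,0,0,1,0.15],[0,0,0,0,0,0.35,0.15],[0,0,0,0,0,0,0.15]]'; python3 plan.py 0 20 73 0
python3 - <<'E'
from meas import *
from plan import T
s=r.sense();im,d=r.grab_frame("wrist");cv2.imwrite("pics/w9.png",im[:,:,::-1]);caps(im,s,T)
E
```

```text
clock: 18.27
ee_pos: [0.5818, -0.0904, 0.0731]
ee_rot: [3.126, -0.312, -0.0]
wrist_force: [0.0, 0.4, -0.2]
gripper_width: 0.0126
now tray [13.8 11.2] z 73.1 head 0.0 t 18.275 F [ 0.   0.4 -0.2] tilt [-0. -0. -1.]
turn z units 0.00 | shift units after turn [-0.35 -0.22  0.  ] | before turn [-0.35 -0.22  0.  ]
blue [258.6  24.3] 2109 [0.5935 0.0106 0.098 ] [  5.2 112.6]
blue [251.1 201.9] 4021 [ 0.5767 -0.0516  0.098 ] [ 1.1 48.3]
blue [ 89.1 334.4] 1428 [ 0.489  -0.0979  0.098 ] [-75.6 -14.4]
yel [322.   44.7] 1174 [ 0.6122 -0.0027  0.112 ] [ 26.2 103.3]
yel [148.8  46.5] 1113 [0.5579 0.0082 0.112 ] [-29.1 103.2]
```

View pics/w9.png

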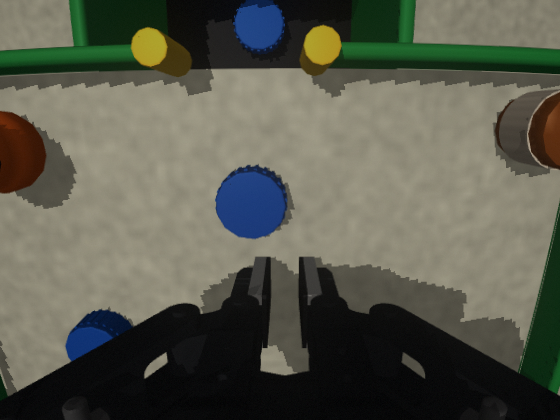

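Cap 2 is in front of the gate at (251,202). I'll finish it the same way.

```bash
python3 -m crank '[[-0.33,0,0,0,0,0,0.15],[0,-0.15,0,0,0,0,0.15],[-0.01,-0.15,0,0,0,0,0.15],[-0.01,-0.2,0,0,0,0,0.15],[-0.01,-0.2,0,0,0,0,0.15],[-0.01,-0.2,0,0,0,0,0.15],[-0.01,-0.2,0,0,0,0,0.15],[0,-0.2,0,0,0,0,0.15],[0,-0.15,0,0,0,0,0.15],[0,0,0,0,0,0,0.15]]'; python3 plan.py -1 88 73 0
python3 - <<'E'
from meas import *
from plan import T
s=r.sense();im,d=r.grab_frame("wrist");cv2.imwrite("pics/w10.png",im[:,:,::-1]);caps(im,s,T)
E
```

```text
clock: 19.58
ee_pos: [0.5785, -0.029, 0.0732]
ee_rot: [-3.126, 0.312, -0.0]
wrist_force: [-0.4, 0.5, 0.3]
gripper_width: 0.0127
now tray [-1.6 70.8] z 73.2 head 0.0 t 19.575 F [-0.4  0.5  0.3] tilt [ 0.  0. -1.]
turn z units 0.01 | shift units after turn [ 0.01 -0.43  0.01] | before turn [ 0.01 -0.43  0.01]
blue [286.  131.5] 1850 [0.5923 0.0338 0.098 ] [ -0.5 135.1]
blue [284.  230.6] 3887 [ 0.5838 -0.0045  0.098 ] [-1.2 95.8]
yel [214.3 218.8] 1432 [0.561  0.0095 0.112 ] [-26.4 105.1]
yel [354.9 218.7] 1431 [ 6.106e-01 -5.000e-04  1.120e-01] [ 24.3 105.1]
```

View pics/w10.png

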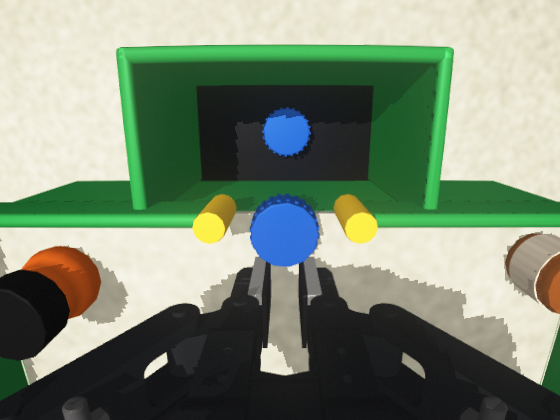

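```bash
python3 -m crank '[[0,-0.17,0,0,0,0,0.15],[0,-0.17,0,0,0,0,0.15],[0,-0.12,0,0,0,0,0.15],[0,0,0,0,0,0,0.15],[0,0.3,0,0,0,0,0.15],[0,0.6,-0.1,0,0,0,0.15],[0,0.6,-0.5,0,0,0,0.15],[0,0,-0.5,0,0,0,0.15],[0,0,0,0,0,0,0.15]]'; python3 plan.py -96 -44 118 -45.6
python3 - <<'E'
from meas import *
from plan import T
s=r.sense();im,d=r.grab_frame("wrist");cv2.imwrite("pics/w11.png",im[:,:,::-1]);caps(im,s,T)
E
```

```text
clock: 20.75
ee_pos: [0.5707, -0.0721, 0.1184]
ee_rot: [3.125, -0.316, 0.004]
wrist_force: [-0.4, 1.0, -0.1]
gripper_width: 0.0132
now tray [-0.7 27. ] z 118.4 head -0.1 t 20.75 F [-0.4  1.  -0.1] tilt [ 0.003 -0.001 -1.   ]
turn z units 7.58 | shift units after turn [-0.4   2.95  0.01] | before turn [-2.38  1.78  0.  ]
blue [282.5  78. ] 2413 [0.588  0.0142 0.098 ] [ -0.8 115. ]
blue [158.2 305.5] 554 [ 0.4908 -0.0937  0.098 ] [-74.7 -10. ]
yel [222.  103.7] 564 [0.5585 0.0075 0.112 ] [-28.4 102.6]
yel [340.6 103. ] 614 [ 0.6116 -0.003   0.112 ] [ 25.7 102.8]
```

View pics/w11.png

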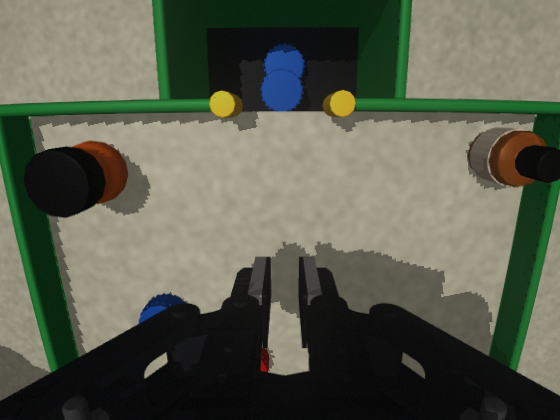

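Two caps are in the slot, around (283,65–90). Next is cap C.

```bash
python3 -m crank '[[0,0,0,0,0,1,0.15],[0,0,0,0,0,1,0.15],[0,0,0,0,0,1,0.15],[0,0,0,0,0,1,0.15],[0,0,0,0,0,1,0.15],[0,0,0,0,0,1,0.15],[0,0,0,0,0,1,0.15],[0,0,0,0,0,0.58,0.15],[-0.1,0.74,0,0,0,0,0.15],[-0.1,0.74,0,0,0,0,0.15],[-0.1,0.74,0,0,0,0,0.15],[-0.1,0.73,0,0,0,0,0.15],[0,0,0,0,0,0,0.15]]'
python3 - <<'E'
from meas import *
from plan import T
s=r.sense();im,d=r.grab_frame("wrist");cv2.imwrite("pics/w12.png",im[:,:,::-1]);caps(im,s,T)
E
python3 plan.py -95 -43 73 -45.6
```

```text
clock: 22.42
ee_pos: [0.4598, -0.1227, 0.1164]
ee_rot: [2.759, -1.499, -0.004]
wrist_force: [1.1, 0.2, -0.3]
gripper_width: 0.0127
blue [286.4 187.6] 2302 [ 0.4897 -0.1056  0.098 ] [-73.4 -21.9]
red [399.1 165.9] 2275 [ 0.5309 -0.148   0.098 ] [-24.6 -55.3]
now tray [-97.7 -43.5] z 116.7 head -45.5 t 22.475 F [ 1.1 -0.3  0.4] tilt [-0.001 -0.    -1.   ]
turn z units 0.01 | shift units after turn [ 0.04 -0.06  1.09] | before turn [ 0.04 -0.06  1.09]
```

View pics/w12.png

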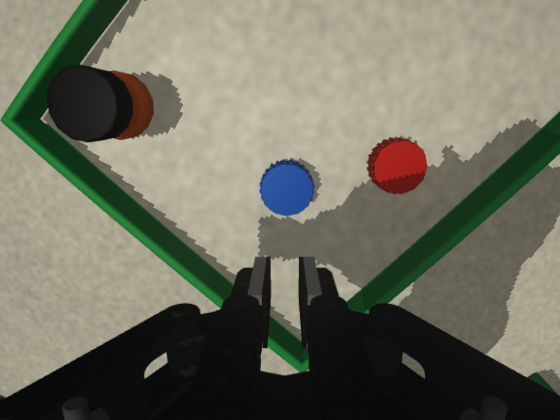

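```bash
python3 -m crank '[[0.03,-0.05,0.4,0,0,0,0.15],[0,0,0.4,0,0,0,0.15],[0,0,0.2,0,0,0,0.15],[0,0,0.09,0,0,0,0.15],[0,0,0,0,0,0,0.15]]'; python3 plan.py -18 32 73 -45.6
```

```text
clock: 23.1
ee_pos: [0.4651, -0.1213, 0.0735]
ee_rot: [-2.762, 1.497, 0.0]
wrist_force: [-0.5, 0.6, -0.3]
gripper_width: 0.0129
now tray [-94.4 -42.1] z 73.5 head -45.5 t 23.1 F [-0.5  0.6 -0.3] tilt [-0.  0. -1.]
turn z units 0.02 | shift units after turn [ 0.01 -2.66  0.01] | before turn [ 0.02 -2.66  0.01]
```

```bash
python3 -m crank '[[0,-0.08,0.01,0,0,0,0.15],[0,-0.12,0,0,0,0,0.15],[0,-0.2,0,0,0,0,0.15],[0,-0.22,0,0,0,0,0.15],[0,-0.22,0,0,0,0,0.15],[0,-0.22,0,0,0,0,0.15],[0,-0.22,0,0,0,0,0.15],[0,-0.22,0,0,0,0,0.15],[0,-0.22,0,0,0,0,0.15],[0,-0.22,0,0,0,0,0.15],[0,-0.22,0,0,0,0,0.15],[0,-0.22,0,0,0,0,0.15],[0,-0.18,0,0,0,0,0.15],[0,-0.1,0,0,0,0,0.15],[0,0.4,0,0,0,0,0.15],[0,0,0,0,0,-1,0.15],[0,0,0,0,0,-1,0.15],[0,0,0,0,0,-1,0.15],[0,0,0,0,0,-1,0.15],[0,0,0,0,0,-1,0.15]]';python3 -m crank '[[0,0,0,0,0,-1,0.15],[0,0,0,0,0,-1,0.15],[0,0,0,0,0,-0.58,0.15],[0,0,0,0,0,0,0.15]]'; python3 plan.py 0 20 73 0
python3 - <<'E'
from meas import *
from plan import T
s=r.sense();im,d=r.grab_frame("wrist");cv2.imwrite("pics/w13.png",im[:,:,::-1]);caps(im,s,T)
E
```

```text
clock: 25.6
ee_pos: [0.5391, -0.0734, 0.0731]
ee_rot: [3.055, -0.727, -0.001]
wrist_force: [0.3, -0.2, 0.4]
gripper_width: 0.0126
clock: 26.1
ee_pos: [0.5394, -0.0732, 0.0731]
ee_rot: [3.125, -0.315, -0.001]
wrist_force: [-0.7, 0.5, -0.8]
gripper_width: 0.0125
now tray [-31.1  19.7] z 73.1 head -0.1 t 26.1 F [-0.7  0.5 -0.8] tilt [-0.001 -0.    -1.   ]
turn z units -0.01 | shift units after turn [ 0.78 -0.01  0.  ] | before turn [ 0.78 -0.01  0.  ]
blue [337.8  54.1] 3575 [0.5769 0.0126 0.098 ] [-11.4 111.2]
blue [355.9 217.8] 4022 [ 0.5742 -0.0491  0.098 ] [-1.8 50.2]
yel [292.2  73.7] 1135 [0.559  0.0077 0.112 ] [-28.  102.9]
yel [451.2  75.1] 1548 [ 0.6101 -0.0024  0.112 ] [ 24.1 103.1]
```

View pics/w13.png

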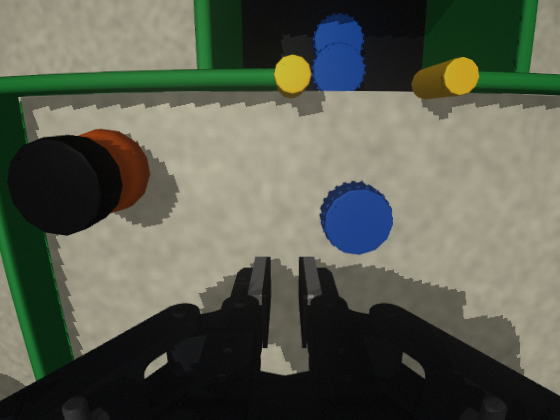

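Cap 3 is in front of the gate at (356,218).

```bash
python3 -m crank '[[0.37,0,0,0,0,0,0.15],[0.37,0,0,0,0,0,0.15],[0,-0.15,0,0,0,0,0.15],[0,-0.2,0,0,0,0,0.15],[0,-0.2,0,0,0,0,0.15],[0,-0.2,0,0,0,0,0.15],[0,-0.2,0,0,0,0,0.15],[0,-0.2,0,0,0,0,0.15],[0,-0.05,0,0,0,0,0.15],[0,0,0,0,0,0,0.15]]'; python3 plan.py -1 88 73 0
python3 - <<'E'
from meas import *
from plan import T
s=r.sense();im,d=r.grab_frame("wrist");cv2.imwrite("pics/w14.png",im[:,:,::-1]);caps(im,s,T)
E
```

```text
clock: 27.4
ee_pos: [0.5791, -0.0309, 0.0732]
ee_rot: [3.126, -0.313, -0.0]
wrist_force: [0.1, 0.6, 0.4]
gripper_width: 0.013
now tray [-0.6 69. ] z 73.2 head 0.0 t 27.4 F [0.1 0.6 0.4] tilt [-0. -0. -1.]
turn z units 0.00 | shift units after turn [-0.01 -0.47  0.  ] | before turn [-0.01 -0.47  0.  ]
blue [282.8 145.5] 3441 [0.5907 0.0271 0.098 ] [ -0.7 128.2]
blue [283.9 230.6] 3896 [ 0.5844 -0.0064  0.098 ] [-0.3 94.2]
yel [211.3 214.7] 1437 [0.561  0.0094 0.112 ] [-26.3 104.9]
yel [352.5 214.6] 1418 [ 6.106e-01 -6.000e-04  1.120e-01] [ 24.3 105. ]
```

View pics/w14.png

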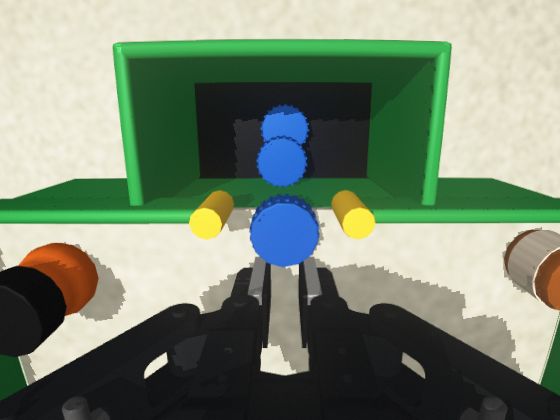

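Everything is centred, so I'll make the last push and then retreat up.

```bash
python3 -m crank '[[0,-0.17,0,0,0,0,0.15],[0,-0.17,0,0,0,0,0.15],[0,-0.14,0,0,0,0,0.15],[0,0,0,0,0,0,0.15],[0,0.3,0,0,0,0,0.15],[0,0.6,-0.1,0,0,0,0.15],[0,0.6,-0.5,0,0,0,0.15],[0,0.6,-0.8,0,0,0,0.15],[0,0.6,-0.8,0,0,0,0.15],[0,0.6,-0.8,0,0,0,0.15],[0,0,-0.8,0,0,0,0.15],[0,0,-0.8,0,0,0,0.15],[0,0,0,0,0,0,0.15],[0,0,0,0,0,0,0.15]]'
python3 - <<'E'
from meas import *
from plan import T
s=r.sense();im,d=r.grab_frame("wrist");cv2.imwrite("pics/w15.png",im[:,:,::-1]);caps(im,s,T)
p=r.camera_params("wrist")
for c,a in blobs(im,(105,110,50),(125,255,255),60)[0]:
    print('blue depth',d[int(c[1]),int(c[0])])
print(s['wrist_force'],s['ee_pos'],s['clock'])
i2,_=r.grab_frame("top");cv2.imwrite("pics/top2.png",cv2.resize(i2[135:275,255:385,::-1],None,fx=4,fy=4))
E
```

```text
clock: 29.2
ee_pos: [0.556, -0.1425, 0.2566]
ee_rot: [3.125, -0.315, -0.002]
wrist_force: [-0.4, -0.1, 0.2]
gripper_width: 0.0131
blue [284.9  15. ] 780 [0.5875 0.0068 0.098 ] [1.000e-01 1.076e+02]
red [258.9 203.2] 642 [ 0.5308 -0.1478  0.098 ] [-24.8 -55.1]
yel [249.8  16.1] 182 [0.559  0.0081 0.112 ] [-28.  103.3]
yel [317.7  15.8] 186 [ 0.6123 -0.0025  0.112 ] [ 26.4 103.4]
blue depth 0.33184025
[-0.38728553 -0.08597702  0.1980135 ] [ 0.55600472 -0.14247953  0.25657509] 29.2
```

View pics/w15.png

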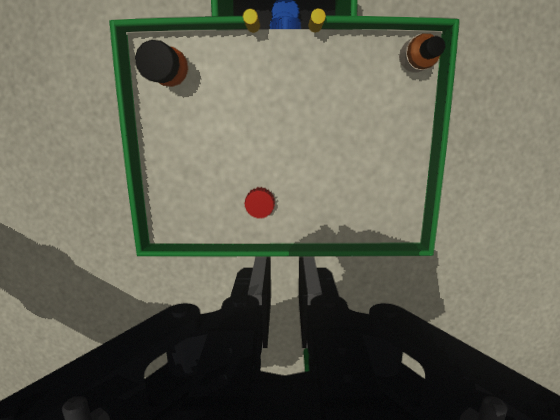

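The tray floor is clear except for the red cap at (259,203), which hasn't moved. I'll move over the slot to check how high the caps sit.

```bash
python3 -m crank '[[0,-0.8,0,0,0,0,0.15],[0,-0.8,0,0,0,0,0.15],[0,-0.8,0,0,0,0,0.15],[0,0,0,0,0,0,0.15]]'
python3 - <<'E'
from meas import *
from plan import T
p=r.camera_params("wrist");s=r.sense();im,d=r.grab_frame("wrist");cv2.imwrite("pics/w16.png",im[:,:,::-1])
M,e=campose(p,s);_,m=blobs(im,(105,110,50),(125,255,255),60);m[:, :150]=0
v,u=np.nonzero(m);n=cv2.undistortPoints(np.c_[u,v].astype(float).reshape(-1,1,2),p['intrinsics'],p['dist_coeffs']).reshape(-1,2);z=d[v,u]
W=np.c_[n[:,0]*z,-n[:,1]*z,-z]@M.T+e
t=w2t(T,W)*1e3
for y in range(95,165,5):
    k=(t[:,1]>=y)&(t[:,1]<y+5)
    if k.any(): print(y,k.sum(),'x',t[k,0].min().round(),t[k,0].max().round(),'z',(W[k,2].min()*1e3).round(),(np.median(W[k,2])*1e3).round(),(W[k,2].max()*1e3).round())
E
```

```text
clock: 29.8
ee_pos: [0.5756, -0.0441, 0.2564]
ee_rot: [-3.125, 0.305, 0.002]
wrist_force: [0.3, -0.7, -0.2]
gripper_width: 0.0127
100 98 x -16.0 15.0 z 6.0 62.0 66.0
105 143 x -17.0 15.0 z 5.0 62.0 66.0
110 146 x -17.0 15.0 z 6.0 62.0 65.0
115 151 x -17.0 14.0 z 6.0 37.0 64.0
120 111 x -14.0 13.0 z 5.0 36.0 39.0
125 100 x -14.0 14.0 z 6.0 22.0 412.0
130 130 x -14.0 15.0 z 5.0 21.0 23.0
135 116 x -13.0 14.0 z 16.0 21.0 23.0
140 68 x -11.0 10.0 z 19.0 21.0 23.0
145 4 x -1.0 4.0 z 20.0 20.0 20.0
```

View pics/w16.png

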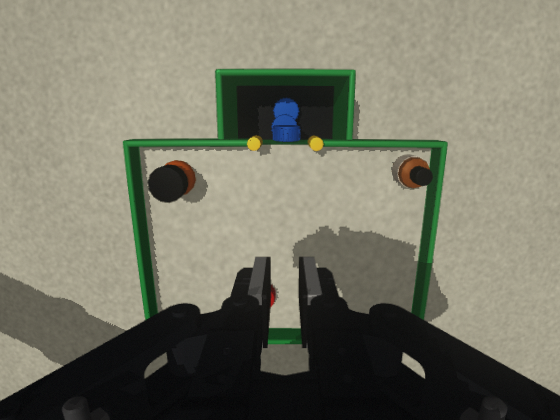

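View pics/top2.png

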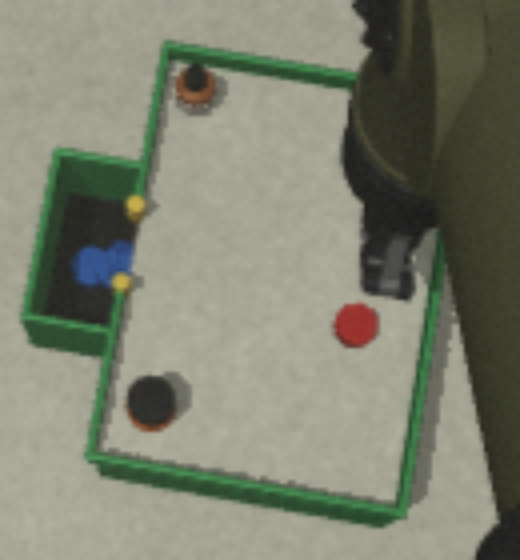

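```bash
python3 - <<'E'
from cell import r
s=r.sense();print(s['clock'],s['wrist_force'],abs(s['qd']).max());print(r.close_job())
E
```

```text
29.85 [ 0.17679348 -0.89919812  0.12070745] 0.030627929945586566
the job is handed in; nothing more can be done
None
```

I pushed all three blue caps one at a time through the gate into the slot and handed the job in at 29.85 s of the 64 s. No verdict is reported on hand-in.

**How:** I kept the jaws about 13 mm apart so the fingertips cupped each cap. Each cap was pushed to a point in front of the gate, then straight through.

**Last checks:**
- **Caps:** All three lie in the slot. By depth their tops are at about 22, 37 and 62–66 mm above the bench, so the highest cap's centre is roughly 20 mm below the limit. They are partly stacked, and the highest one sits close to the gate wall, with its centre at tray y of about 109 mm.
- **Red cap:** It measured within about 1 mm of its start, at tray (−25, −55) mm.
- **Vial and jar:** Both stand upright in their corners. I judged this by eye and did not re-measure their positions.
- **Robot:** The gripper was clear above the tray, with wrist force under 1 N.
- **Bench objects:** I did not re-check these at the end; nothing pushed on the arm when I read the force.

**What disagreed:** The fingertips were about 17 mm behind the reported tool point at that opening, not 14 mm ahead as described. My first push therefore passed harmlessly over the first cap. I corrected the height from the wrist depth image and re-ran it. The gate posts also read about 1–2 mm off in tray x, so I aimed for x of about −1 mm.

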